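Used syringe into the sharps bin, hatch clicked shut

TASK

Take the used syringe from the steel tray and drop it into the sharps bin, then slide the bin's hatch all the way shut until it clicks home and stays shut. Leave the tape and the swabs in the tray, and the specimen jar, where they are.

Things in the scene. Friction and masses are not known exactly. Their poses are not given: they have to be found in the camera images.
- syringe_mid (a point): Used 10 ml syringe, 30 g, lying in the tray: clear barrel 17 mm thick, 78 mm long, oblong white finger flange (32 x 17 mm) that stops it rolling, thumb disc, slim green needle shield; 122 mm over all. Point: on the barrel's axis, 8.5 mm above the tray floor. Own x along the syringe: shield tip at +62 mm, flange -45 to -48, thumb disc's end -60. z up.
- sharps_bin: Sharps bin: yellow tub with white lid, fixed to the table by a steel foot bracket. 210 mm (own x) x 214 mm (own y), lid top 120 mm above the table, floor inside 7 mm. Origin: centre of its underside. Own x runs from the mouth (-x half) to where the open hatch is parked (+x half). On the lid: hatch guides along both sides (|y| above 84 mm, 12 mm high), a stop bar at the front edge (6 mm high).
- bin_mouth (a point): Centre of the mouth in the lid, at the height of the lid's top. The mouth is a rectangle 68 mm along the bin's x and 160 mm along its y. At the start the hatch may cover up to 11 mm of its +x side (it covers the joint value less 1 mm).
- hatch (a joint): Flat grey hatch, 80 (bin x) x 172 mm, its top 4.5 mm above the lid. Metres slid: 0 fully open, 0.075 shut against its stop; as it grows the hatch moves to the bin's -x. Slides with about 1 N; from 0.063 two spring catches resist (5 to 8 N in all); past 0.070 they snap in behind it, draw it on to 0.075 and hold it. Let go before the snap, it springs back to about 0.063.
- hatch_tab (a point): Centre, half-way up, of the upright thumb tab across the middle of the hatch: 10 mm thick (bin x), 70 mm wide (bin y), 20 mm tall, its top 24.5 mm above the lid. Moves with the hatch; same axes as the bin. It can be pushed from behind (its +x side) or pinched across its 10 mm.
- tape_roll: Bystander: roll of tape lying flat in the tray, 64 mm in diameter, 25 mm high. Origin at the centre of its underside.
- swab_box: Bystander: box of swabs in the tray, 60 x 90 x 36 mm high. Origin at the centre of its underside, 90 mm along its y.
- specimen_jar: Bystander: specimen jar with white lid, 71 mm in diameter, 70 mm high, standing beyond the bin and the tray. Origin at the centre of its underside.
- tray: Shallow steel tray, does not shift. 240 mm (own x) x 300 mm (own y), floor 3 mm and rim 16 mm above the table. Origin: centre of its underside. The syringe lies in its -x half, the tape roll and swab box in its +x half.
Things that resemble listed ones, but are neither listed nor needed, are in the scene too. Leave any brown, pink or red look-alike of the part that bears syringe_mid alone.

How it is judged:
By the outcome, as a careful person would: the job done as asked, in the order asked, and still so for the second after the job is handed in, with the robot touching nothing.
It also fails if it takes over 48 s, if anything falls off the work surface, if the arm or the gripper's body presses on something with over 40 N, if the wrist force passes 120 N, or if a joint passes its speed limit or range.

ROBOT

A 6-joint arm with a two-finger parallel gripper is mounted at the origin on the work surface. World frame = base frame: x ahead of the robot, y to its left, z up, the work surface at z = 0. Lengths are in m, angles in rad, forces in N, time in s.
With the tool pointing down it reaches from about 0.425 to 0.95 m from the base axis. Payload 3.5 kg.
Tool frame: the origin (TCP) lies on the centre line of the jaws, within the pads' length; the fingertips stand 14 mm ahead of it and the grasp point (between the pads) lies 5 mm behind it (tips_ahead is the distance from the TCP to the fingertips, in m); y points along the fingers, z is the direction in which the jaws open and shut, and the axes are right-handed (so a half turn about y gives the same grasp; the last joint's range is limited). The gripper opens to 85 mm and grips with 20 to 120 N. Pads are 22 mm wide; open, the fingers measure 114 mm over their backs; the gripper's body (76 mm by 85 mm) begins 54 mm behind the grasp point. The pads swing forward as they close: fully open they stand 13 mm farther back than shut.
Start: joints at [1.118, 0.286, 1.577, -0, 1.279, -0.15], TCP at [0.201, 0.644, 0.245] pointing down, gripper open.
Joint ranges: [-2.77, 2.77], [-0.9, 2.22], [0.21, 2.48], [-1.53, 4.67], [0.24, 2.81], [-2.84, 2.84]. Speed limits (rad/s): [2.79, 2.79, 3.14, 3.14, 3.14, 3.14].

INTERFACE

Orientations are given as a unit quaternion [x, y, z, w].
In Python, from plant import get_state, read_camera, sign_off, tips_ahead gives the robot as it stands.
- The arm moves only by the tool send_rows, never from a script. Its argument "plan" is a list of rows, each a list of 2 entries, a list of its own where there are three numbers: the shift along the tool's x, y, z in units of 12 cm (1.0 is 12 cm), then the turn, a rotation vector about the tool's x, y, z in units of 360 degrees (1.0 is 360 degrees). In form: [[[tx, ty, tz], [rx, ry, rz]], ...]. A call has 1 to 12 rows; each row shifts and turns the commanded pose from where the row before left it, along the tool's axes as they then stand; what a row does not reach is not made up. A row lasts 1/10 s, in which the tool goes at most 50 mm and 8.59 degrees, less where a joint would pass 70% of its speed; a pose out of reach is approached as far as the arm can. A call with a number of a shift or a turn outside -1 to 1 is refused whole. A call with a gripper value outside its range is refused whole. "gripper" is the closure, from 0 (fully open) to 1 (shut), set as the call begins (left out, the last holds). The fingers move at their own pace and stop on an object; "grip_force" is the grip in N (left out, the last holds). Time passes only in rows, so rows that do not move let the fingers close. It gives the time, the measured TCP pose, the force and the opening at its end, in the units of the state.
- get_state(): the state, without advancing time (a new reading comes with each control period).
- read_camera(name): name is "scene" or "top" or "wrist"; returns a dict with "img" (400x640x3 uint8, blue, green, red), "fx", "fy", "cx", "cy" (pixels), "world_from_camera" (4x4, takes a point from camera to world coordinates); the wrist camera has in their place "mount" (4x4, takes a point from camera to tool coordinates, whose origin is the TCP and whose axes are the tool frame's). Camera axes: x right, y down, z forward; pixel columns grow to the right and rows downward; lengths in m; the calibration is good to about 2 mm. The wrist camera is an equidistant fisheye: a pixel r from the principal point sees the ray r / f radians off the axis. A picture is of the moment at which its call begins: read the wrist's pose just before it. There is no depth.
- sign_off(): hands the job in, once; it reports no verdict.
The state is a dict: "time": time; "qpos": joint angles; "dq": joint speeds; "joint_efforts": joint torques, N m; "eef_pos": TCP position; "tcp_rot": TCP orientation; "contact_force": force on the tool from outside, world axes, zero at the start; "wrist_torque": the same for the moment, N m; "opening": opening from 0.0 (shut) to 1.0 (fully open).
Only numpy, scipy, OpenCV 4.12 (cv2) and the standard library are available. Lean on these libraries where they do the work, as an engineer would, in place of code of your own. Each camera call takes 0.05 s, during which the arm holds its last target. There are 200 camera calls.

## Working session

There is one attempt and no reset: what is moved stays moved. The work goes in short steps, Python scripts to look and compute and a tool call to move; the robot and the scene stay as the last step left them, time stands still between calls to the robot, and variables do not carry over. Pictures are saved under pics/ and viewed, about 8 in all and at most 12, crops included, and the job is handed in when it is done.

Besides the shell and the picture viewer there is one more tool, called after "Emit:" in YAML: its name, and indented under it one key for each argument. send_rows: Moves the arm, as the interface text tells. Its arguments: {"type":"object","properties":{"plan":{"type":"array"},"gripper":{"type":"number"},"grip_force":{"type":"number"}},"required":["plan"]}

```bash
mkdir -p pics; cat > h.py <<'E'
import numpy as np, cv2
from plant import *
from scipy.spatial.transform import Rotation as R
def ray(c,u,v):
    d=np.array([(u-c['cx'])/c['fx'],(v-c['cy'])/c['fy'],1]);T=np.array(c['world_from_camera']);return T[:3,3],T[:3,:3]@d
def plane(c,u,v,z):
    o,d=ray(c,u,v);return o+d*(z-o[2])/d[2]
def proj(c,p):
    T=np.linalg.inv(np.array(c['world_from_camera']));q=T[:3,:3]@np.array(p)+T[:3,3];return c['fx']*q[0]/q[2]+c['cx'],c['fy']*q[1]/q[2]+c['cy']
E
python3 - <<'E'
from h import *
import pickle
s=get_state();print(s)
for n in("top","scene"):
    c=read_camera(n);pickle.dump(c,open(n+'.pkl','wb'));cv2.imwrite(f'pics/{n}0.png',c['img']);print(n,c['fx'],c['cx'],c['cy'],np.round(c['world_from_camera'],3).tolist())
print(tips_ahead)
E
```

```text
{'time': 0.0, 'qpos': array([ 1.11797419e+00,  2.87193116e-01,  1.57819984e+00,  8.03290705e-06,
        1.27856965e+00, -1.50006097e-01]), 'dq': array([-0.00077093, -0.000551  , -0.0001057 , -0.00095483, -0.00154014,
        0.00064085]), 'joint_efforts': array([-5.10646278e-04, -4.05976903e+01, -2.92624569e+01, -2.57765951e-04,
        5.70731208e-03, -1.06800687e-05]), 'eef_pos': array([0.20098801, 0.64372625, 0.24391646]), 'tcp_rot': array([ 0.69981596, -0.10690513,  0.10640244, -0.69821732]), 'contact_force': array([-0.50636485,  0.06814993, -0.32378392]), 'wrist_torque': array([ 0.00569742, -0.0265651 , -0.00143796]), 'opening': 0.996760498338381}
top 454.9447462148899 313.9571861036277 190.98402613786763 [[0.023, -0.988, 0.154, 0.357], [-0.999, -0.026, -0.018, -0.023], [0.022, -0.154, -0.988, 1.258], [0.0, 0.0, 0.0, 1.0]]
scene 458.2659850039606 323.26134296560343 203.51184580875875 [[0.708, 0.462, -0.533, 1.148], [0.706, -0.445, 0.552, -0.636], [0.018, -0.767, -0.641, 0.825], [0.0, 0.0, 0.0, 1.0]]
0.014
```

View pics/top0.png

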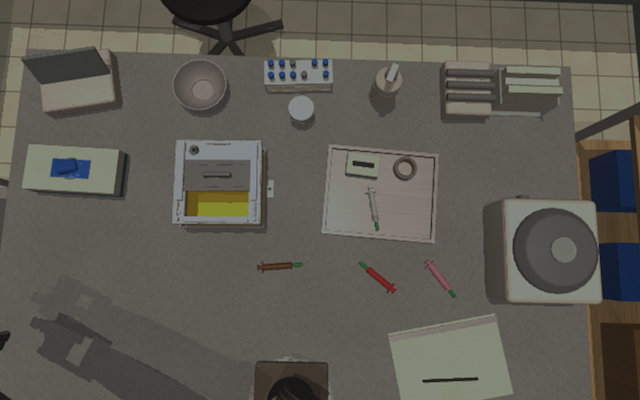

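View pics/scene0.png

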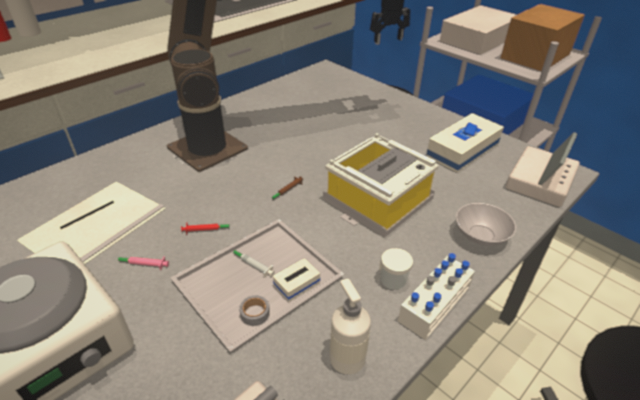

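The views show the tray at top px (380,193), with the syringe at about (373,207) and its green shield toward the robot. The bin is at (217,182) with the mouth on the robot side. The brown, red and pink look-alikes lie on the table outside the tray.

```bash
python3 - <<'E'
from h import *
import pickle
c=pickle.load(open('top.pkl','rb'));im=c['img']
a=cv2.resize(im[132:248,165:275],None,fx=4,fy=4,interpolation=cv2.INTER_CUBIC)
b=cv2.resize(im[172:236,345:405],None,fx=7,fy=7.25,interpolation=cv2.INTER_CUBIC)[:464]
b=cv2.copyMakeBorder(b,0,464-b.shape[0],0,0,0)if b.shape[0]<464 else b
o=np.hstack([a,b])[:,:800];cv2.imwrite('pics/crop.png',o);print(o.shape)
hsv=cv2.cvtColor(im,cv2.COLOR_BGR2HSV)
def comp(m,name,z):
    n,l,s,ce=cv2.connectedComponentsWithStats(m.astype(np.uint8))
    for i in range(1,n):
        if s[i,4]>8: print(name,s[i],ce[i].round(1),plane(c,*ce[i],z).round(4))
m=cv2.inRange(hsv,(40,60,30),(85,255,255));m[:,:340]=0;m[250:]=0;comp(m>0,'green',.0115)
m=cv2.inRange(hsv,(22,150,60),(35,255,255));comp(m>0,'yellow',.007)
for p,z in [((372,188),.0115),((376,228),.0115)]:print(plane(c,*p,z))
E
```

```text
(464, 800, 3)
green [375 222   4   8  24] [376.4 225.5] [ 0.4598 -0.22    0.0115]
yellow [ 185  191   63   25 1555] [216.2 203.1] [0.511  0.2225 0.007 ]
[ 0.56395877 -0.2075581   0.0115    ]
[ 0.45292252 -0.21898323  0.0115    ]
```

View pics/crop.png

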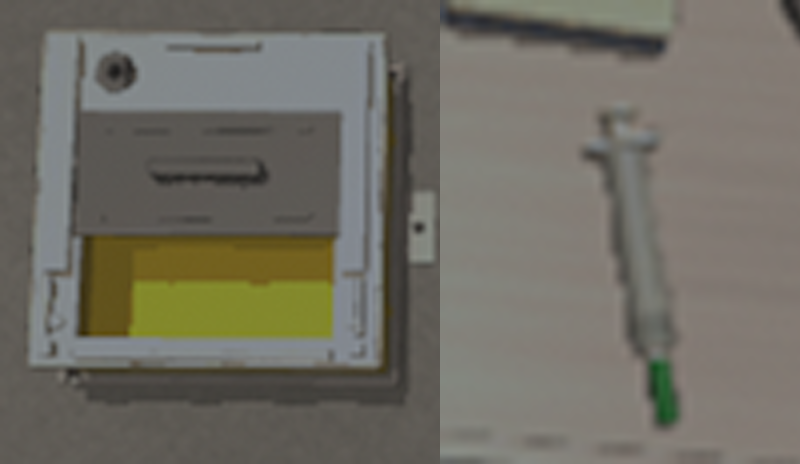

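The crop shows the bin lid's corners, with the hatch parked at the back. Its front edge is at crop row 236, the mouth's front edge at row 338 and the tab near (208,172). The syringe runs from thumb disc (615,108) to shield tip (665,425).

```bash
python3 - <<'E'
from h import *
import pickle
c=pickle.load(open('top.pkl','rb'))
A=lambda x,y,z:plane(c,165+x/4-.4,132+y/4-.4,z).round(4)
B=lambda x,y,z:plane(c,345+(x-440)/7-.4,172+y/7.25-.4,z).round(4)
for n,p in dict(TL=(45,33,.12),TR=(385,33,.12),BL=(30,367,.12),BR=(383,367,.12),mBL=(80,338,.12),mBR=(334,338,.12),hL=(78,236,.1245),hR=(342,236,.1245),hbL=(82,112,.1245),hbR=(340,112,.1245),tabL=(150,165,.1445),tabR=(266,165,.1445)).items():print(n,A(*p))
t=B(615,108,.0115);g=B(665,425,.0085);d=g-t;print(t,g,np.linalg.norm(d),np.degrees(np.arctan2(d[1],d[0])),'mid',t+d*60/122)
s=get_state();print(R.from_quat(s['tcp_rot']).as_matrix().round(3))
w=read_camera('wrist');print(np.round(w['mount'],3).tolist(),w['fx'],w['cx'],w['cy'])
E
```

```text
TL [0.6573 0.3123 0.12  ]
TR [0.6636 0.0954 0.12  ]
BL [0.4435 0.3067 0.12  ]
BR [0.449  0.0878 0.12  ]
mBL [0.4623 0.277  0.12  ]
mBR [0.4663 0.1191 0.12  ]
hL [0.5259 0.2813 0.1245]
hR [0.5303 0.1164 0.1245]
hbL [0.6053 0.2841 0.1245]
hbR [0.6099 0.1213 0.1245]
tabL [0.5686 0.2346 0.1445]
tabR [0.5706 0.163  0.1445]
[ 0.568  -0.2008  0.0115] [ 0.4471 -0.2215  0.0085] 0.1226959657038486 -170.2842602347471 mid [ 0.50854098 -0.21098033  0.01002459]
[[ 0.955 -0.001  0.298]
 [-0.298 -0.002  0.955]
 [-0.    -1.    -0.002]]
[[0.0, 0.948, 0.317, -0.081], [0.001, -0.317, 0.948, -0.129], [1.0, 0.0, -0.001, 0.001], [0.0, 0.0, 0.0, 1.0]] 309.70691628693146 320.5148944749248 200.87719449721274
```

Emit:
send_rows:
  plan:
    - [[0.32, 0, -0.244], [0, 0, 0]]
    - [[0.32, 0, -0.244], [0, 0, 0]]
    - [[0.32, 0, -0.244], [0, 0, 0]]
    - [[0.32, 0, -0.244], [0, 0, 0]]
    - [[0.32, 0, -0.244], [0, 0, 0]]
    - [[0.32, 0, -0.244], [0, 0, 0]]
    - [[0.32, 0, -0.244], [0, 0, 0]]
    - [[0.32, 0, -0.244], [0, 0, 0]]
    - [[0.32, 0, -0.244], [0, 0, 0]]
    - [[0.32, 0, -0.244], [0, 0, 0]]
  gripper: 0

```text
time: 1.15
eef_pos: [0.4811, 0.2485, 0.2452]
tcp_rot: [-0.699, 0.107, -0.107, 0.699]
contact_force: [-0.2, 1.1, 0.5]
opening: 0.997
```

Emit:
send_rows:
  plan:
    - [[0.138, 0.079, -0.358], [0, 0, 0]]
    - [[0.138, 0.079, -0.358], [0, 0, 0]]
    - [[0.138, 0.079, -0.358], [0, 0, 0]]
    - [[0.138, 0.079, -0.358], [0, 0, 0]]
    - [[0.138, 0.079, -0.358], [0, 0, 0]]
    - [[0.138, 0.079, -0.358], [0, 0, 0]]
    - [[0.138, 0.079, -0.358], [0, 0, 0]]
    - [[0.138, 0.079, -0.358], [0, 0, 0]]
    - [[0.138, 0.079, -0.358], [0, 0, 0]]
    - [[0.138, 0.079, -0.358], [0, 0, 0]]

```text
time: 2.15
eef_pos: [0.51, -0.211, 0.15]
tcp_rot: [-0.699, 0.107, -0.107, 0.699]
contact_force: [0.3, 0.7, 0.1]
opening: 0.996
```

Emit:
send_rows:
  plan:
    - [[0, 0, 0], [0, 0.0236, 0]]
    - [[0, 0, 0], [0, 0.0236, 0]]
    - [[0, 0, 0], [0, 0.0236, 0]]
    - [[0, 0, 0], [0, 0.0236, 0]]
    - [[0, 0, 0], [0, 0.0236, 0]]
    - [[0, 0, 0], [0, 0.0236, 0]]
    - [[0, 0, 0], [0, 0.0236, 0]]
    - [[0, 0, 0], [0, 0.0236, 0]]
    - [[0, 0, 0], [0, 0.0236, 0]]

```text
time: 3.05
eef_pos: [0.5102, -0.209, 0.1502]
tcp_rot: [-0.482, 0.518, -0.518, 0.481]
contact_force: [0.3, -0.2, 0.0]
opening: 0.999
```

Emit:
send_rows:
  plan:
    - [[0, 0, 0], [0, 0.0236, 0]]
    - [[0, 0, 0], [0, 0.0236, 0]]
    - [[0, 0, 0], [0, 0.0236, 0]]
    - [[0, 0, 0], [0, 0.0236, 0]]
    - [[0, 0, 0], [0, 0.0236, 0]]
    - [[0, 0, 0], [0, 0.0236, 0]]
    - [[0, 0, 0], [0, 0.0236, 0]]
    - [[0, 0, 0], [0, 0.0236, 0]]
    - [[0, 0, 0], [0, 0.0236, 0]]
    - [[0, 0, 0], [0, 0, 0]]

```text
time: 4.05
eef_pos: [0.5102, -0.209, 0.1502]
tcp_rot: [-0.06, 0.705, -0.704, 0.06]
contact_force: [-0.5, -0.1, -0.8]
opening: 0.999
```

```bash
cat >> h.py <<'E'
def pose():
    s=get_state();return np.array(s['eef_pos']),R.from_quat(s['tcp_rot']).as_matrix()
def look(name):
    import pickle
    p,M=pose();w=read_camera('wrist');w['p']=p;w['M']=M;cv2.imwrite(f'pics/{name}.png',w['img']);pickle.dump(w,open(name+'.pkl','wb'));return w
def wplane(w,u,v,z):
    a=np.array([(u-w['cx'])/w['fx'],(v-w['cy'])/w['fy']]);r=np.hypot(*a)+1e-12
    d=np.r_[a/r*np.sin(r),np.cos(r)];T=np.array(w['mount']);o=w['p']+w['M']@T[:3,3];d=w['M']@T[:3,:3]@d
    return o+d*(z-o[2])/d[2]
def go(target,zdir):
    p,M=pose();a=np.degrees(np.arctan2(M[1,2],M[0,2]));print('pos',p.round(4),'zdir',a.round(2),'tooly',M[:,1].round(4))
    d=np.array(target)-p;t=M.T@d;dz=(zdir-a+180)%360-180
    print('tool shift mm',(t*1e3).round(1),'units',(t/.12).round(4),'world mm',(d*1e3).round(1),'turn y units',round(-dz/360,4))
E
python3 - <<'E'
from h import *
look('w1');go([.5115,-.2105,.02],-80.3);print(get_state()['contact_force'],get_state()['time'])
E
```

```text
pos [ 0.5103 -0.209   0.1503] zdir -80.11 tooly [-4.e-04  2.e-04 -1.e+00]
tool shift mm [ -1.  130.3   1.7] units [-0.0084  1.0858  0.0141] world mm [   1.2   -1.5 -130.3] turn y units 0.0005
[ 0.03454479 -0.69791695  0.04870163] 4.1
```

View pics/w1.png

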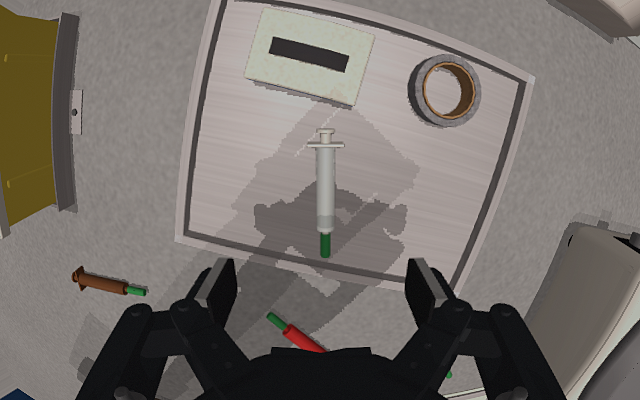

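The wrist view shows the syringe upright in the image. The flange is at (325,145), the barrel at x≈325, the thumb end at (325,130) and the shield tip at (325,257). The jaws straddle it.

```bash
python3 - <<'E'
from h import *
import pickle
w=pickle.load(open('w1.pkl','rb'))
q=[wplane(w,325.5,145,.0115),wplane(w,325.5,190,.0115+.004),wplane(w,325.5,257,.009),wplane(w,325.5,130,.0115)]
for a in q:print(a.round(4))
d=q[2]-q[0];L=np.linalg.norm(d[:2]);u=d/L;m=q[0]+u*46.5e-3;ang=np.degrees(np.arctan2(d[1],d[0]));print(L,ang,m);go([*(m-u*.003)[:2],.0195],ang+90)
E
```

```text
[ 0.554  -0.2047  0.0115]
[ 0.515  -0.2115  0.0155]
[ 0.4452 -0.224   0.009 ]
[ 0.567  -0.2024  0.0115]
0.11050263401647653 -169.95149142610663 [ 0.50824024 -0.21281819  0.01044799]
pos [ 0.5103 -0.209   0.1503] zdir -80.11 tooly [-4.e-04  2.e-04 -1.e+00]
tool shift mm [ -0.4 130.8   3.4] units [-0.0033  1.09    0.0284] world mm [   0.9   -3.3 -130.8] turn y units -0.0004
```

Emit:
send_rows:
  plan:
    - [[0, 0.2, 0.025], [0, 0, 0]]
    - [[0, 0.2, 0], [0, 0, 0]]
    - [[0, 0.2, 0], [0, 0, 0]]
    - [[0, 0.2, 0], [0, 0, 0]]
    - [[0, 0.1, 0], [0, 0, 0]]
    - [[0, 0.1, 0], [0, 0, 0]]
    - [[0, 0.045, 0], [0, 0, 0]]
    - [[0, 0.045, 0], [0, 0, 0]]
    - [[0, 0, 0], [0, 0, 0]]

```text
time: 5.0
eef_pos: [0.511, -0.2121, 0.0197]
tcp_rot: [-0.06, 0.705, -0.705, 0.06]
contact_force: [-0.7, 0.7, -0.1]
opening: 1.001
```

Emit:
send_rows:
  plan:
    - [[0, 0, 0], [0, 0, 0]]
    - [[0, 0, 0], [0, 0, 0]]
    - [[0, 0, 0], [0, 0, 0]]
    - [[0, 0, 0], [0, 0, 0]]
    - [[0, 0, 0], [0, 0, 0]]
    - [[0, 0, 0], [0, 0, 0]]
    - [[0, 0, 0], [0, 0, 0]]
    - [[0, 0, 0], [0, 0, 0]]
  gripper: 1
  grip_force: 30

```text
time: 5.8
eef_pos: [0.5111, -0.2122, 0.0201]
tcp_rot: [0.06, -0.704, 0.705, -0.06]
contact_force: [-0.2, 0.4, 3.1]
opening: 0.182
```

Emit:
send_rows:
  plan:
    - [[0, -0.1, 0], [0, 0, 0]]
    - [[0, -0.2, 0], [0, 0, 0]]
    - [[0, -0.25, 0], [0, -0.0227, 0]]
    - [[0, -0.25, 0], [0, -0.0227, 0]]
    - [[0, -0.25, 0], [0, -0.0227, 0]]
    - [[0, -0.25, 0], [0, -0.0227, 0]]
    - [[0, -0.25, 0], [0, -0.0227, 0]]
    - [[0, -0.2, 0], [0, -0.0227, 0]]
    - [[0, 0, 0], [0, -0.0227, 0]]
    - [[0, 0, 0], [0, -0.0227, 0]]
    - [[0, 0, 0], [0, -0.0227, 0]]
    - [[0, 0, 0], [0, -0.0227, 0]]

```text
time: 7.0
eef_pos: [0.5107, -0.2119, 0.2301]
tcp_rot: [-0.508, 0.492, -0.492, 0.508]
contact_force: [-0.5, -0.5, -0.4]
opening: 0.18
```

```bash
python3 - <<'E'
from h import *
go([.498,.199,.22],1.6);print(get_state()['opening'])
look('w2')
E
```

```text
pos [ 0.5107 -0.2119  0.2301] zdir 1.78 tooly [ 1.e-04 -1.e-04 -1.e+00]
tool shift mm [-4.111e+02  1.010e+01  1.000e-01] units [-3.4257e+00  8.4200e-02  9.0000e-04] world mm [-12.7 410.9 -10.1] turn y units 0.0005
0.17968088974661506
```

View pics/w2.png

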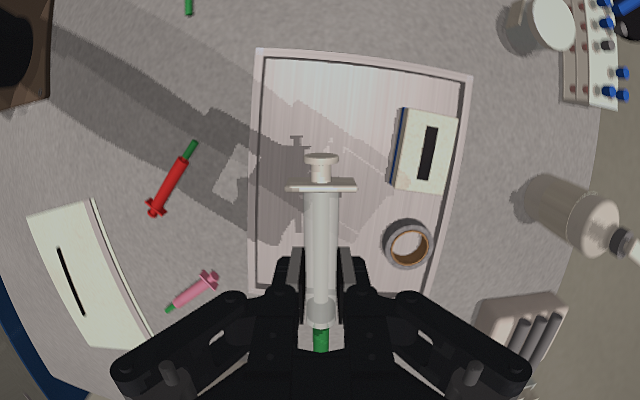

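The syringe is held centred and square between the pads, with the flange at (320,185). The box and tape are undisturbed.

Emit:
send_rows:
  plan:
    - [[-0.38, 0, 0], [0, 0, 0]]
    - [[-0.38, 0, 0], [0, 0, 0]]
    - [[-0.38, 0, 0], [0, 0, 0]]
    - [[-0.38, 0, 0], [0, 0, 0]]
    - [[-0.38, 0, 0], [0, 0, 0]]
    - [[-0.38, 0, 0], [0, 0, 0]]
    - [[-0.38, 0, 0], [0, 0, 0]]
    - [[-0.38, 0, 0], [0, 0, 0]]
    - [[-0.38, 0, 0], [0, 0, 0]]
    - [[0, 0, 0], [0, 0, 0]]

```text
time: 8.05
eef_pos: [0.4995, 0.2027, 0.2301]
tcp_rot: [-0.507, 0.493, -0.492, 0.508]
contact_force: [-0.4, -0.6, -0.4]
opening: 0.182
```

```bash
python3 - <<'E'
from h import *
go([.497,.199,.142],1.6);look('w3')
E
```

```text
pos [0.4995 0.2027 0.2301] zdir 1.65 tooly [ 1.0e-04  1.7e-03 -1.0e+00]
tool shift mm [ 3.7 88.1 -2.6] units [ 0.0312  0.734  -0.0219] world mm [ -2.5  -3.7 -88.1] turn y units 0.0001
```

View pics/w3.png

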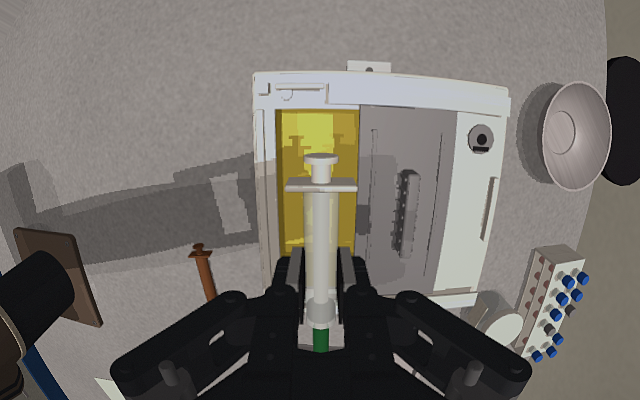

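The syringe is over the mouth. The mouth's front edge is at column 277, the hatch edge at column 357, and the tab runs from (412,172) to (400,255).

```bash
python3 - <<'E'
from h import *
import pickle
w=pickle.load(open('w3.pkl','rb'))
for n,a in dict(front=(277,110,.12),hatch=(358,107,.1245),hatch2=(356,240,.1245),front2=(265,240,.12),tabtopfar=(411,171,.1445),tabtopnear=(407,256,.1445),t2=(397,254,.1445),hback=(455,112,.1245)).items():print(n,wplane(w,*a).round(4))
E
```

```text
front [0.4646 0.2781 0.12  ]
hatch [0.5259 0.2821 0.1245]
hatch2 [0.5308 0.1734 0.1245]
front2 [0.4531 0.1688 0.12  ]
tabtopfar [0.5651 0.2388 0.1445]
tabtopnear [0.5709 0.169  0.1445]
t2 [0.5622 0.1709 0.1445]
hback [0.6047 0.2847 0.1245]
```

Emit:
send_rows:
  plan:
    - [[0, 0.15, -0.02], [0, 0, 0]]
    - [[0, 0.15, 0], [0, 0, 0]]
    - [[0, 0.15, 0], [0, 0, 0]]
    - [[0, 0.15, 0], [0, 0, 0]]
    - [[0, 0.09, 0], [0, 0, 0]]
    - [[0, 0.045, 0], [0, 0, 0]]
    - [[0, 0, 0], [0, 0, 0]]
    - [[0, 0, 0], [0, 0, 0]]

```text
time: 8.9
eef_pos: [0.4988, 0.1979, 0.1424]
tcp_rot: [-0.506, 0.494, -0.494, 0.506]
contact_force: [0.4, -0.2, 0.2]
opening: 0.18
```

Emit:
send_rows:
  plan:
    - [[0, 0, 0], [0, 0, 0]]
    - [[0, 0, 0], [0, 0, 0]]
    - [[0, 0, 0], [0, 0, 0]]
    - [[0, 0, 0], [0, 0, 0]]
    - [[0, 0, 0], [0, 0, 0]]
    - [[0, 0, 0], [0, 0, 0]]
  gripper: 0.55

```text
time: 9.5
eef_pos: [0.4982, 0.1982, 0.1415]
tcp_rot: [0.506, -0.494, 0.494, -0.506]
contact_force: [0.3, 0.8, -0.4]
opening: 0.447
```

Emit:
send_rows:
  plan:
    - [[0, -0.15, 0], [0, 0, 0]]
    - [[0, -0.25, 0], [0, 0, 0]]
    - [[0, -0.25, 0], [0, 0, 0]]
    - [[0, -0.15, 0], [0, 0, 0]]
    - [[0, 0, 0], [0, 0, 0]]

```text
time: 10.0
eef_pos: [0.5, 0.1985, 0.2412]
tcp_rot: [-0.504, 0.492, -0.495, 0.508]
contact_force: [-0.0, -0.1, 0.6]
opening: 0.447
```

```bash
python3 - <<'E'
from h import *
look('w4');go([.6,.202,.149],1.6)
E
```

```text
pos [0.4989 0.1983 0.2388] zdir 1.44 tooly [ 3.1e-03  6.0e-04 -1.0e+00]
tool shift mm [ -1.2  90.1 100.9] units [-0.0096  0.7511  0.8407] world mm [101.1   3.7 -89.8] turn y units -0.0004
```

View pics/w4.png

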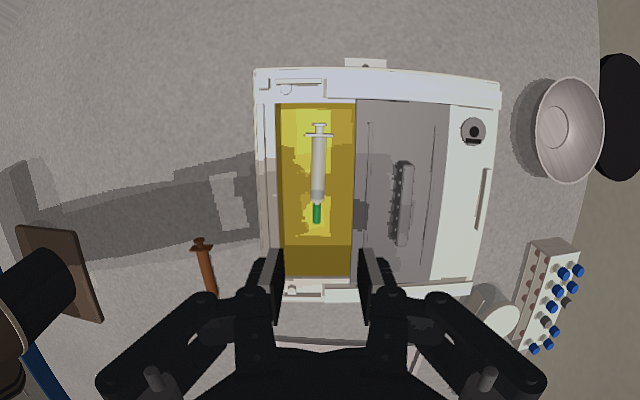

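The syringe lies flat on the bin floor, (318,130) to (316,222). Next I close the jaws and go behind the tab.

Emit:
send_rows:
  plan:
    - [[0, 0, 0.21], [0, 0, 0]]
    - [[0, 0, 0.21], [0, 0, 0]]
    - [[0, 0, 0.21], [0, 0, 0]]
    - [[0, 0, 0.21], [0, 0, 0]]
    - [[0, 0, 0], [0, 0, 0]]
    - [[0, 0.2, 0], [0, 0, 0]]
    - [[0, 0.2, 0], [0, 0, 0]]
    - [[0, 0.2, 0], [0, 0, 0]]
    - [[0, 0.1, 0], [0, 0, 0]]
    - [[0, 0.08, 0], [0, 0, 0]]
    - [[0, 0, 0], [0, 0, 0]]
  gripper: 1

```text
time: 11.15
eef_pos: [0.5978, 0.2005, 0.1422]
tcp_rot: [0.507, -0.494, 0.493, -0.505]
contact_force: [0.1, -0.2, 0.5]
opening: -0.003
```

Emit:
send_rows:
  plan:
    - [[0, 0, -0.07], [0, 0, 0]]
    - [[0, 0, -0.07], [0, 0, 0]]
    - [[0, 0, -0.07], [0, 0, 0]]
    - [[0, 0, -0.07], [0, 0, 0]]
    - [[0, 0, -0.07], [0, 0, 0]]
    - [[0, 0, 0], [0, 0, 0]]

```text
time: 11.75
eef_pos: [0.5557, 0.1997, 0.1442]
tcp_rot: [0.507, -0.494, 0.493, -0.506]
contact_force: [0.5, -0.1, -0.1]
opening: -0.001
```

```bash
python3 - <<'E'
from h import *
c=read_camera('top');go([.5175,.199,.144],1.6);print(get_state()['contact_force'])
w=look('w5')
a=cv2.resize(c['img'][132:248,165:275],None,fx=4,fy=4,interpolation=cv2.INTER_CUBIC)
b=cv2.resize(w['img'][40:340,230:500],None,fx=1.33,fy=464/300)
cv2.imwrite('pics/c5.png',np.hstack([a,b]))
E
```

```text
pos [0.556  0.1996 0.144 ] zdir 1.46 tooly [-1.e-03 -1.e-04 -1.e+00]
tool shift mm [ -0.3   0.  -38.5] units [-0.0029  0.0004 -0.3212] world mm [-38.5  -0.6  -0. ] turn y units -0.0004
[ 0.07144201 -0.2305784   0.29515594]
```

View pics/c5.png

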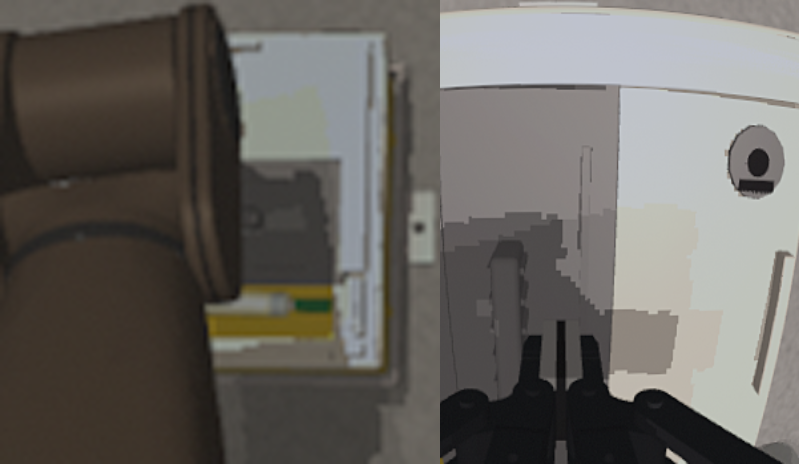

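The top view shows the hatch about 30 mm forward with the closed fingers behind the tab, so about 40 mm remain.

Emit:
send_rows:
  plan:
    - [[0, 0, -0.06], [0, 0, 0]]
    - [[0, 0, -0.06], [0, 0, 0]]
    - [[0, 0, -0.06], [0, 0, 0]]
    - [[0, 0, -0.05], [0, 0, 0]]
    - [[0, 0, 0], [0, 0, 0]]

```text
time: 12.35
eef_pos: [0.5283, 0.1989, 0.1438]
tcp_rot: [0.507, -0.494, 0.493, -0.506]
contact_force: [0.2, 0.5, 0.6]
opening: 0.002
```

Emit:
send_rows:
  plan:
    - [[0, 0, -0.02], [0, 0, 0]]
    - [[0, 0, -0.02], [0, 0, 0]]
    - [[0, 0, -0.02], [0, 0, 0]]
    - [[0, 0, 0], [0, 0, 0]]

```text
time: 12.75
eef_pos: [0.5224, 0.1987, 0.1439]
tcp_rot: [-0.506, 0.494, -0.494, 0.506]
contact_force: [1.7, 0.4, -1.5]
opening: 0.004
```

Emit:
send_rows:
  plan:
    - [[0, 0, -0.015], [0, 0, 0]]
    - [[0, 0, -0.015], [0, 0, 0]]
    - [[0, 0, 0], [0, 0, 0]]

```text
time: 13.05
eef_pos: [0.5177, 0.1986, 0.1436]
tcp_rot: [0.507, -0.494, 0.493, -0.506]
contact_force: [0.3, -0.0, -0.6]
opening: -0.001
```

Emit:
send_rows:
  plan:
    - [[0, 0, -0.01], [0, 0, 0]]
    - [[0, 0, -0.01], [0, 0, 0]]
    - [[0, 0, 0], [0, 0, 0]]

```text
time: 13.35
eef_pos: [0.5161, 0.1986, 0.144]
tcp_rot: [-0.506, 0.494, -0.494, 0.506]
contact_force: [0.6, -0.2, 0.4]
opening: -0.001
```

Emit:
send_rows:
  plan:
    - [[0, 0, -0.01], [0, 0, 0]]
    - [[0, 0, -0.01], [0, 0, 0]]
    - [[0, 0, 0], [0, 0, 0]]

```text
time: 13.65
eef_pos: [0.5159, 0.1986, 0.1442]
tcp_rot: [-0.504, 0.492, -0.495, 0.508]
contact_force: [7.1, 0.5, -5.1]
opening: 0.0
```

Emit:
send_rows:
  plan:
    - [[0, 0, -0.015], [0, 0, 0]]
    - [[0, 0, 0], [0, 0, 0]]

```text
time: 13.85
eef_pos: [0.5157, 0.1985, 0.1444]
tcp_rot: [-0.503, 0.491, -0.496, 0.509]
contact_force: [12.3, 0.9, -8.1]
opening: -0.001
```

```bash
python3 - <<'E'
from h import *
s=get_state();print(s['eef_pos'],s['contact_force'])
w=look('w6');c=read_camera('top')
a=cv2.resize(c['img'][132:248,165:275],None,fx=4,fy=4,interpolation=cv2.INTER_CUBIC)
b=cv2.resize(w['img'][40:340,230:500],None,fx=1.33,fy=464/300)
cv2.imwrite('pics/c6.png',np.hstack([a,b]))
E
```

```text
[0.51570646 0.19854638 0.1443725 ] [12.27392544  0.92698692 -8.11024856]
```

View pics/c6.png

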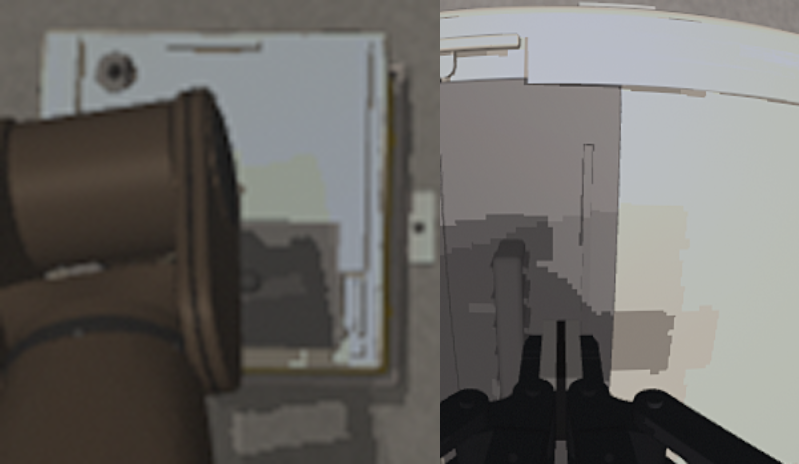

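The hatch reaches the stop bar, with no yellow visible. At 12 N, above the catch force, it does not move further, so it is on its stop. I back off and check that it stays.

Emit:
send_rows:
  plan:
    - [[0, 0, 0.05], [0, 0, 0]]
    - [[0, 0, 0.1], [0, 0, 0]]
    - [[0, 0, 0.1], [0, 0, 0]]
    - [[0, -0.2, 0], [0, 0, 0]]
    - [[0, -0.3, 0], [0, 0, 0]]
    - [[0, -0.3, 0], [0, 0, 0]]
    - [[0, -0.2, 0], [0, 0, 0]]
    - [[0, -0.1, 0], [0, 0, 0]]
    - [[0, 0, 0], [0, 0, 0]]
    - [[0, 0, 0], [0, 0, 0]]

```text
time: 14.95
eef_pos: [0.5416, 0.1991, 0.2744]
tcp_rot: [0.507, -0.494, 0.493, -0.506]
contact_force: [-0.8, -0.8, -0.7]
opening: 0.002
```

```bash
python3 - <<'E'
from h import *
s=get_state();print(s['time'],s['eef_pos'],s['contact_force'])
w=look('w7')
E
```

```text
14.95 [0.54158022 0.19909919 0.27439899] [-0.78777235 -0.83803706 -0.7048643 ]
```

View pics/w7.png

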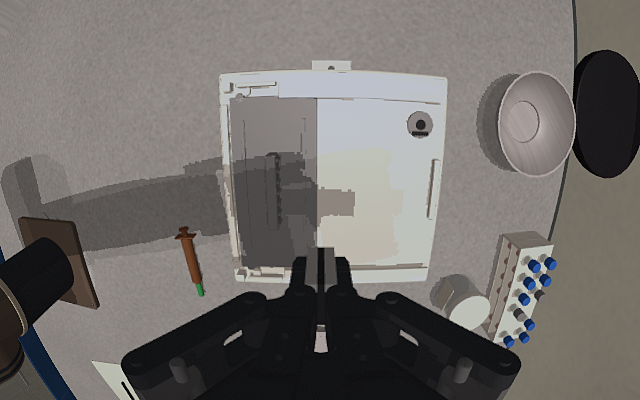

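The hatch is flush with the front stop bar, with its front edge at column ~230 and its back edge at column 317, and no yellow gap. I measure how far it travelled before signing off.

```bash
python3 - <<'E'
from h import *
import pickle
w=pickle.load(open('w7.pkl','rb'))
for a in[(317,98,.1245),(317,240,.1245),(229,98,.1245),(278,153,.1445)]:print(wplane(w,*a).round(4))
w=pickle.load(open('w4.pkl','rb'));print('before',wplane(w,452,107,.1245),wplane(w,356,100,.1245).round(4))
E
```

```text
[0.5365 0.2843 0.1245]
[0.5396 0.1474 0.1245]
[0.4564 0.285  0.1245]
[0.5048 0.2372 0.1445]
before [0.60847545 0.28404757 0.1245    ] [0.527  0.2832 0.1245]
```

```bash
python3 -c "
from plant import *
print(sign_off())"
```

```text
the job is handed in; nothing more can be done
None
```

The used syringe is in the sharps bin, the hatch is shut, and I handed the job in at about 15 s on the robot's clock.

- **Syringe:** I gripped it by the barrel and released it just above the mouth. A wrist picture then showed it lying flat on the bin floor.
- **Hatch:** I pushed the tab from behind with closed fingers until it met its stop. It held at 12 N, above the 5–8 N the catches resist with.
- **Stays shut:** After I backed the arm off, the last picture showed no gap. The hatch had travelled about 71 mm from an initial 4–5 mm, so it is at about 75 mm. Its front edge overlaps the mouth's edge by 6–8 mm; if the catches had not snapped it would have sprung back to 63 mm and left a visible gap.
- **Bystanders:** The arm did not go near the tape, swabs, jar or look-alikes after the lift. The tape and swabs looked undisturbed in the picture taken after the lift, and I took no later picture of the tray. I did not measure the jar, only saw it standing in the last picture.

No checks failed or disagreed.

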